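Screw the lid on a sample transport canister

TASK

Three blood tubes are packed in the open transport canister. Set the red screw lid lying on the bench upright on its neck, feel for the start of the thread by turning it backward (anticlockwise seen from above) until it drops in, then turn it forward (clockwise) until it is fully home and held down tight on the seal, and let go. Leave the timer, the marker and the pen where they are.

Things in the scene. Friction and masses are not known exactly. Their poses are not given: they have to be found in the camera images.
- lid_center (a point): Centre (on the axis, half-way up) of the loose red screw lid: a round ribbed cap, 62 mm in diameter, 26 mm high, 56 to 112 g, lying top up on the bench; the centre is 13 mm above its lower edge. z is its axis, up. A white dot on its top lies 19 mm from the axis on the +x side; the dot has no told relation to the thread. Take it round its ribbed edge.
- lid: The same lid, origin at the centre of its lower edge. Hidden inside its 20 mm deep skirt are four equal lugs, 90 deg apart, 5 mm wide, 1 to 4 mm above the lower edge, 47 mm across their tips.
- canister_mouth (a point): Centre of the mouth of the open canister, on its axis, level with the top of the unpressed black rubber seal ring, 134 mm above the bench; z up. The canister is a clear pot, 55 mm in diameter, clamped in a heavy dark grey round holder (94 mm in diameter, 36 mm high, knobs of three thumb screws out to 58 mm radius) that neither turns nor moves.
- thread (a point): Point on the canister's axis 15 mm below the mouth, amid the thread: a white neck, 45 mm in diameter, with four short right-handed ridges (53 mm across), each 56 deg long with a stop at its clockwise end and a 28 deg gap between ridges. The yaw of the gaps is not told: feel for them. The lid has 1 mm of play sideways. A white collar, 58 mm in diameter, lies 26 mm below the mouth.
- seal (a joint): How far the lid presses the seal ring down, m: 0 free, 0.002 lid fully home (3 N at first, 8 N then), 0.003 at most. Lid centre above the mouth point: +0.5 mm with lugs on the ridges (+3 mm on the stops), there it cannot turn far forward; -7 mm with lugs dropped in the gaps, after 90 deg of backward turn at most; -9 mm home, up to 75 deg forward of that, at 0.3 N m; stops then end the turn (1 N m is plenty).
- closed_canister: A second, identical canister in the same kind of holder, already closed with its own red lid (top 138 mm above the bench), fixed; origin under its centre on the bench, z up. It stays as it is.
- bench_timer: White bench timer with a black knob, 66 x 66 x 44 mm, loose on the bench; origin under its centre. To be left alone.
- marker: Red and green marker, 124 mm long, 12 mm thick, lying loose on the bench along its own y axis; origin under its centre. To be left alone.
- pen: White and black pen, 134 mm long, 9 mm thick, lying loose on the bench along its own y axis; origin under its centre. To be left alone.
Mind the look-alikes: they are no part of the job. There is more than one size of the lid; the job needs the middle-sized.

How it is judged:
On the way, in this order (a step that is already met when the one before it is completed fails the run):
1. the lid is brought upright over the neck of the open canister (horizontal distance between lid_center and canister_mouth below 0.008 m and z of lid_center in the frame of canister_mouth below 0.03 m and angle between lid_center's own z axis and vertical below 0.2 rad).
2. the lugs of the lid have dropped into the gaps of the thread (horizontal distance between lid_center and canister_mouth below 0.003 m and z of lid_center in the frame of canister_mouth below -0.005 m and angle between lid_center's own z axis and vertical below 0.1 rad), for 0.2 s.
At the end, for the whole second after the job is handed in: The lid is screwed home on the open canister: its centre at least 8 mm below the mouth point (the seal is squeezed by more than 1 mm and the thread holds it there), within 3 mm of the canister's axis, level within 0.05 rad, released and at rest (z of lid_center in the frame of canister_mouth below -0.008 m and horizontal distance between lid_center and canister_mouth below 0.003 m and angle between lid_center's own z axis and vertical below 0.05 rad and linear speed of lid below 0.01 m/s and angular speed of lid below 0.05 rad/s); the robot touches nothing.
It fails at once if the timer is pushed more than 30 mm (distance of bench_timer from where it was at the start of the episode above 0.03 m).
It fails at once if the marker is pushed more than 30 mm (distance of marker from where it was at the start of the episode above 0.03 m).
It fails at once if the pen is pushed more than 30 mm (distance of pen from where it was at the start of the episode above 0.03 m).
It also fails if it takes over 48 s, if anything falls off the work surface, if the arm or the gripper's body presses on something with over 40 N, if the wrist force passes 120 N, or if a joint passes its speed limit or range.

ROBOT

A 6-joint arm with a two-finger parallel gripper is mounted at the origin on a cart in front of the work surface, level with it; the furniture and walls round the work are solid. World frame = base frame: x ahead of the robot, y to its left, z up, the work surface at z = 0. Lengths are in m, angles in rad, forces in N, time in s.
With the tool pointing down it reaches from about 0.3 to 0.775 m from the base axis. Payload 14.6 kg.
Tool frame: the origin (TCP) lies at the very end of the fingers, on their centre line; the grasp point (between the pads) lies 19 mm behind it; z points along the fingers, y is the direction in which the jaws open and shut (so a half turn about z gives the same grasp; the last joint's range is limited). The gripper opens to 94 mm and grips with 3 to 60 N. Pads are 16 mm wide; open, the fingers measure 119 mm over their backs; the gripper's body (75 mm by 177 mm) begins 78 mm behind the grasp point.
Start: joints at [-1.326, 0.3, 1.521, -0, 1.321, -0.067], TCP at [0.169, -0.523, 0.205] pointing down, gripper open.
Joint ranges: [-3.03, 3.03], [-0.79, 2.21], [0.23, 2.52], [-1.04, 4.18], [0, 3.07], [-2.55, 2.55]. Speed limits (rad/s): [2.22, 2.22, 2.57, 3.14, 3.14, 3.14].

INTERFACE

Orientations are given as [roll, pitch, yaw] about the fixed x, y, z axes, in that order (R = Rz(yaw) Ry(pitch) Rx(roll)).
In Python, from station import get_obs, vision, hand_in gives the robot as it stands.
- The arm moves only by the tool play_rows, never from a script. Its argument "moves" is a list of rows, each an object with "claw": the opening, from 0 (shut) to 1 (fully open); "linear": the shift along the tool's x, y, z in mm, a list of three; "turn": the turn, a rotation vector about the tool's x, y, z in rad, a list of three. In form: [{"claw": claw, "linear": [tx, ty, tz], "turn": [ax, ay, az]}, ...]. A call has 1 to 8 rows; each row is the pose to reach, as a shift and turn from the pose measured when the call began, along the tool's axes at that moment; what a row does not reach only later rows make up. A row lasts 1/8 s, in which the tool goes at most 62.5 mm and 10.7 degrees, less where a joint would pass 70% of its speed; a pose out of reach is approached as far as the arm can. A call with a gripper value outside its range is refused whole. The fingers move at their own pace and stop on an object; "force" is the grip in N (left out, the last holds). Time passes only in rows, so rows that repeat a pose let the fingers close. It gives the time, the measured TCP pose, the force and the opening at its end, in the units of the state.
- get_obs(): the state, without advancing time (a new reading comes with each control period).
- vision.camera(name): name is "side" or "top"; returns the picture (400x640x3 uint8, blue, green, red); there is no depth.
- vision.camera_info(name): a dict with "camera_matrix" (3x3 intrinsics, pixels), "rvec" (rotation vector, rad) and "tvec" (3), from world to camera coordinates, as OpenCV has them. Camera axes: x right, y down, z forward; pixel columns grow to the right and rows downward; lengths in m; the calibration is good to about 2 mm. A picture is of the moment at which its call begins. camera_info takes no time and is no camera call.
- hand_in(): hands the job in, once; it reports no verdict.
The state is a dict: "time_s": time; "qpos": joint angles; "joint_vel": joint speeds; "tau": joint torques, N m; "ee_pos": TCP position; "eef_rot": TCP orientation; "force": force on the tool from outside, world axes, zero at the start; "moment": the same for the moment, N m; "grip_width": finger opening in m.
Only numpy, scipy, OpenCV 4.12 (cv2) and the standard library are available. Lean on these libraries where they do the work, as an engineer would, in place of code of your own. Each camera call takes 0.05 s, during which the arm holds its last target.

## Working session

There is one attempt and no reset: what is moved stays moved. The work goes in short steps, Python scripts to look and compute and a tool call to move; the robot and the scene stay as the last step left them, time stands still between calls to the robot, and variables do not carry over. Pictures are saved under pics/ and viewed, and the job is handed in when it is done.

Besides the shell and the picture viewer there is one more tool, called by a JSON object that holds its "api" and its "payload", one argument or row to a line. play_rows: Moves the arm, as the interface text tells. Its arguments: {"type":"object","properties":{"moves":{"type":"array","items":{"type":"object","properties":{"claw":{"type":"number"},"linear":{"type":"array","items":{"type":"number"}},"turn":{"type":"array","items":{"type":"number"}}}}},"force":{"type":"number"}},"required":["moves"]}

```bash
mkdir -p pics; python3 - <<'E'
from station import get_obs, vision
import cv2,numpy as np
for n in("top","side"):
    cv2.imwrite(f"pics/{n}0.png",vision.camera(n)); i=vision.camera_info(n)
    R=cv2.Rodrigues(np.array(i["rvec"]))[0]; print(n,i,"pos",-R.T@np.array(i["tvec"]).ravel())
print(get_obs())
E
```

```text
top {'camera_matrix': array([[366.90402265,   0.        , 320.62957784],
       [  0.        , 366.90402265, 197.23212908],
       [  0.        ,   0.        ,   1.        ]]), 'rvec': array([ 2.19534879, -2.16300848,  0.12810777]), 'tvec': array([-0.01576153,  0.53199968,  0.98357117])} pos [0.43214436 0.00995019 1.03142453]
side {'camera_matrix': array([[371.64830283,   0.        , 315.39972813],
       [  0.        , 371.64830283, 198.32958633],
       [  0.        ,   0.        ,   1.        ]]), 'rvec': array([ 2.05036198, -0.36627871,  0.20964532]), 'tvec': array([-0.50467667,  0.18562936,  0.87583693])} pos [ 0.2439199  -0.80969491  0.58407565]
{'time_s': 0.1, 'qpos': array([-1.32559049e+00,  3.00422761e-01,  1.52151203e+00,  3.31248685e-06,
        1.32071060e+00, -6.66012314e-02]), 'joint_vel': array([ 0.00017046, -0.00294117, -0.00172866, -0.00084154, -0.00044409,
       -0.00096903]), 'tau': array([-1.10483732e-03, -5.32649517e+01, -3.53286695e+01,  7.08448444e-02,
        2.35108612e-02, -8.09474659e-05]), 'ee_pos': array([ 0.16866843, -0.52325066,  0.20494206]), 'eef_rot': array([-3.14054246e+00, -7.32632800e-05,  3.11806210e-01]), 'force': array([ 0.16526455, -0.93061824, -0.21565241]), 'moment': array([-0.04182057,  0.0318517 ,  0.05938326]), 'grip_width': 0.09406204561600712}
```

View pics/top0.png

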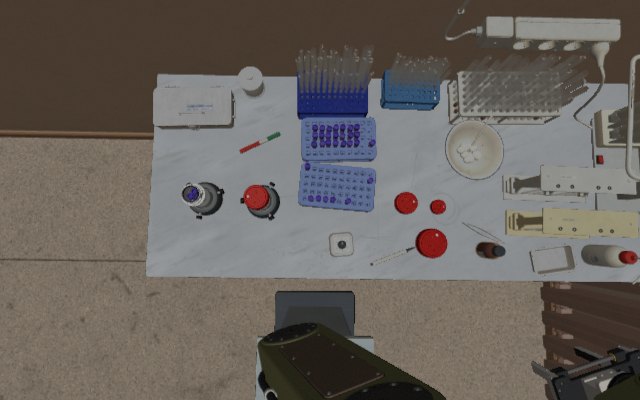

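View pics/side0.png

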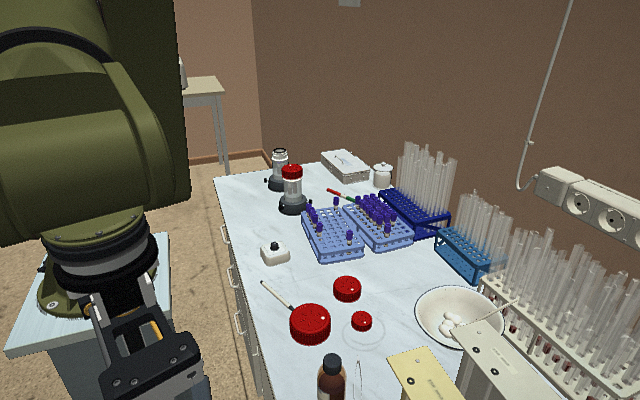

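Top view: the open canister is at about (195,193) and the closed one at (258,197). There are three loose red lids: (405,203), which looks middle-sized, (438,207) small and (432,243) large. The red bottle cap at (628,257) is also a look-alike. Next I'll measure them.

```bash
cat > h.py <<'E'
import cv2,numpy as np
from station import get_obs, vision
def cam(n):
    i=vision.camera_info(n); K=i["camera_matrix"]; R=cv2.Rodrigues(np.array(i["rvec"]))[0]; t=np.array(i["tvec"]).ravel()
    return K,R,t
def ray(n,uv,z):
    K,R,t=cam(n); c=-R.T@t; d=R.T@np.linalg.inv(K)@np.array([uv[0],uv[1],1.]); return c+d*(z-c[2])/d[2]
def proj(n,P):
    K,R,t=cam(n); p=K@(R@np.array(P)+t); return p[:2]/p[2]
def tri(u1,u2):
    A=[];b=[]
    for n,uv in(("top",u1),("side",u2)):
        K,R,t=cam(n); c=-R.T@t; d=R.T@np.linalg.inv(K)@np.array([uv[0],uv[1],1.]); d/=np.linalg.norm(d); M=np.eye(3)-np.outer(d,d); A.append(M); b.append(M@c)
    return np.linalg.lstsq(np.vstack(A),np.hstack(b),rcond=None)[0]
def reds(im):
    h=cv2.cvtColor(im,cv2.COLOR_BGR2HSV); m=((h[...,0]<8)|(h[...,0]>172))&(h[...,1]>150)&(h[...,2]>60)
    m=cv2.morphologyEx(m.astype(np.uint8)*255,cv2.MORPH_CLOSE,np.ones((5,5)))
    return m,[c for c in cv2.findContours(m,cv2.RETR_EXTERNAL,cv2.CHAIN_APPROX_NONE)[0] if cv2.contourArea(c)>40]
E
python3 - <<'E'
from h import *
for n in("top","side"):
    im=cv2.imread(f"pics/{n}0.png"); m,cs=reds(im)
    for c in cs:
        (x,y),r=cv2.minEnclosingCircle(c); e=cv2.fitEllipse(c)
        P=ray(n,e[0],.02); 
        d=0
        if n=="top":
            W=np.array([ray(n,p,.026)[:2] for p in c[:,0]]); (cx,cy),rr=cv2.minEnclosingCircle(W.astype(np.float32)); d=(cx,cy,2*rr)
        print(n,cv2.boundingRect(c),np.round(e[0],1),np.round(e[1],1),"P",P.round(3),"world circle z26",np.round(d,4))
t=cv2.imread("pics/top0.png");s=cv2.imread("pics/side0.png")
a=cv2.resize(t[165:225,165:290],None,fx=6,fy=6,interpolation=2);cv2.imwrite("pics/c1.png",a)
a=cv2.resize(t[180:265,365:465],None,fx=6,fy=6,interpolation=2);cv2.imwrite("pics/c2.png",a)
a=cv2.resize(s[140:220,255:345],None,fx=7,fy=7,interpolation=2);cv2.imwrite("pics/c3.png",a)
E
```

```text
top (619, 251, 18, 12) [627.6 256.8] [11.1 17.8] P [ 0.38  -0.861  0.02 ] world circle z26 [ 0.3808 -0.8558  0.0488]
top (416, 229, 31, 29) [431.6 242.7] [28.  29.3] P [ 0.412 -0.315  0.02 ] world circle z26 [ 0.412  -0.3123  0.084 ]
top (431, 200, 15, 14) [438.  206.4] [13.1 13.7] P [ 0.512 -0.335  0.02 ] world circle z26 [ 0.5111 -0.3321  0.0409]
top (395, 192, 23, 21) [405.8 202.4] [20.4 21.4] P [ 0.522 -0.245  0.02 ] world circle z26 [ 0.5208 -0.2438  0.0615]
top (243, 185, 27, 24) [256.  196.8] [23.4 24.6] P [0.531 0.171 0.02 ] world circle z26 [0.5301 0.1695 0.0715]
top (240, 142, 19, 10) [249.5 146.5] [ 2.8 23.1] P [0.672 0.193 0.02 ] world circle z26 [0.6709 0.1933 0.0559]
side (351, 311, 21, 21) [361.3 320.8] [19.8 20.4] P [ 0.506 -0.349  0.02 ] world circle z26 0
side (290, 303, 41, 43) [309.6 324. ] [41.1 41.9] P [ 0.408 -0.322  0.02 ] world circle z26 0
side (333, 276, 28, 26) [346.6 288.6] [25.9 28. ] P [ 0.516 -0.256  0.02 ] world circle z26 0
side (281, 164, 21, 15) [291.4 171.1] [15.1 21. ] P [0.581 0.371 0.02 ] world circle z26 0
```

View pics/c1.png

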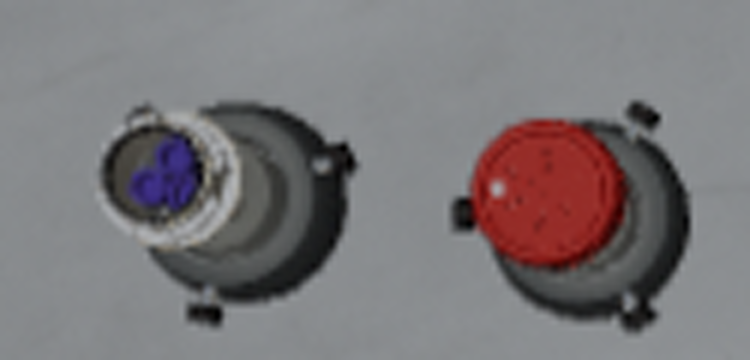

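View pics/c2.png

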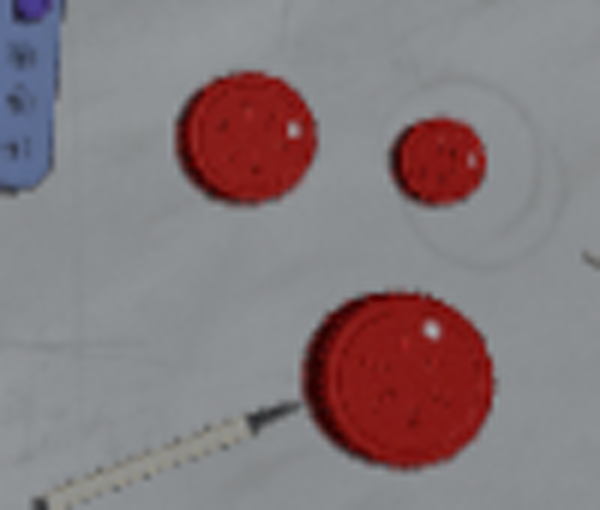

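View pics/c3.png

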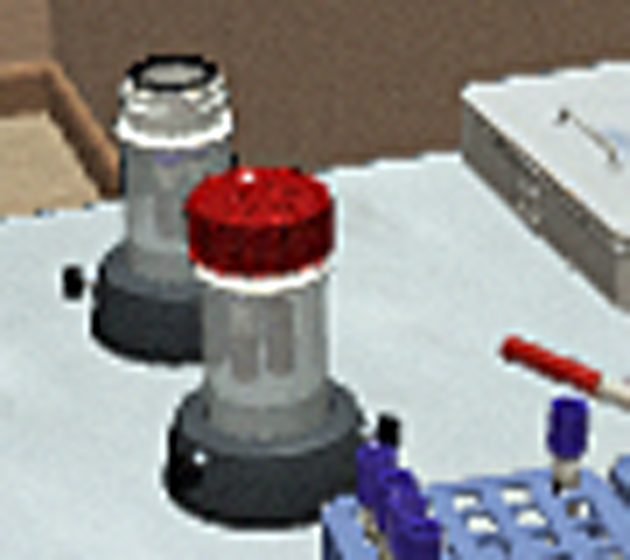

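```bash
python3 - <<'E'
from h import *
# lid: redness half level
for n,box in(("top",(385,182,428,225)),("side",(322,265,372,312))):
    im=cv2.imread(f"pics/{n}0.png").astype(float); x0,y0,x1,y1=box
    r=(im[...,2]-im[...,1])[y0:y1,x0:x1]; r=cv2.resize(r,None,fx=8,fy=8,interpolation=cv2.INTER_CUBIC)
    m=(r>35).astype(np.uint8); c=max(cv2.findContours(m,0,1)[0],key=cv2.contourArea)[:,0]
    c=(c+.5)/8-.5+np.array([x0,y0]); print(n,c.min(0),c.max(0),"ctr",(c.min(0)+c.max(0))/2)
    if n=="top":
        W=np.array([ray(n,p,.026)[:2] for p in c]);print("z26 ext",W.min(0),W.max(0)); W=np.array([ray(n,p,.0)[:2] for p in c]);print("z0 ext",W.min(0),W.max(0))
    g=im[...,:].min(2)[y0:y1,x0:x1]; b=(g>110).astype(np.uint8)
def P(n,x,y): 
    th=np.linspace(0,2*np.pi,200); q=np.array([proj(n,(x+.031*np.cos(a),y+.031*np.sin(a),z)) for a in th for z in(0,.026)]); return q.min(0),q.max(0)
print(P("top",.521,-.246),P("side",.521,-.246))
t=cv2.imread("pics/top0.png");s=cv2.imread("pics/side0.png")
a=cv2.resize(t[175:220,175:230],None,fx=12,fy=12,interpolation=cv2.INTER_CUBIC);cv2.imwrite("pics/d1.png",a)
a=cv2.resize(s[142:202,255:315],None,fx=10,fy=10,interpolation=cv2.INTER_CUBIC);cv2.imwrite("pics/d2.png",a)
E
```

```text
top [393.9375 191.4375] [417.4375 213.5625] ctr [405.6875 202.5   ]
z26 ext [ 0.49070142 -0.27569134] [ 0.55218065 -0.21045451]
z0 ext [ 0.49221569 -0.28307795] [ 0.55528476 -0.21615411]
side [332.5625 275.1875] [360.9375 302.3125] ctr [346.75 288.75]
(array([393.52522814, 191.48127868]), array([417.90913009, 214.33937177])) (array([332.47814289, 273.53677382]), array([361.0025925 , 301.89392832]))
```

View pics/d1.png

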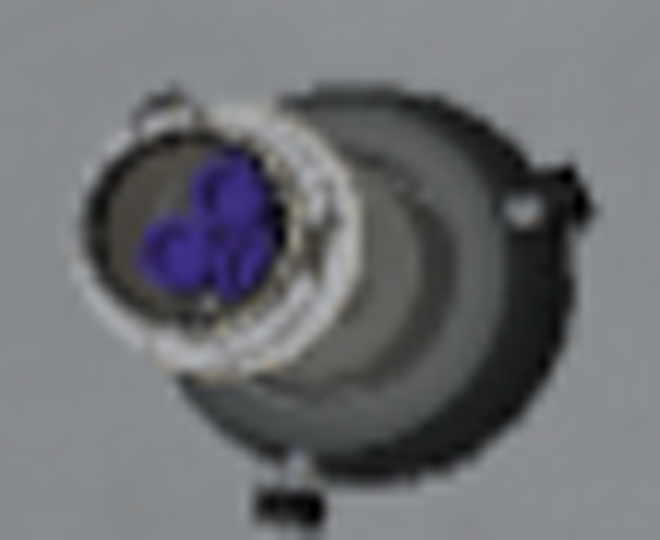

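View pics/d2.png

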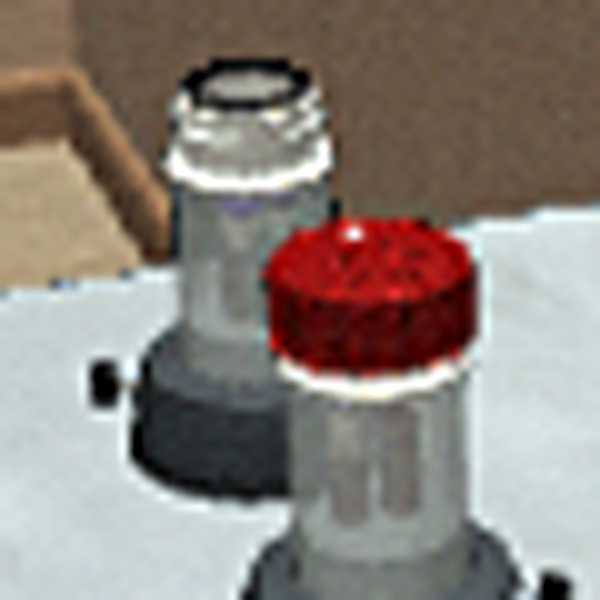

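```bash
python3 - <<'E'
from h import *
print(tri((190.1,193.5),(279.55,150.05)), ray("top",(190.1,193.5),.134),ray("side",(279.55,150.05),.134), ray("top",(193.2,194.7),.108))
print(tri((405.7,202.5),(346.75,288.75)))
im=cv2.imread("pics/top0.png")
# holder: dark ring outer circle, px in d1: right edge 570, bottom 485
# bench items
for uv in((342,244),(260,142),(391,256)): print(uv,ray("top",uv,.01)[:2])
E
```

```text
[0.52650827 0.31473337 0.12924932] [0.52560071 0.31322484 0.134     ] [0.5239698  0.30291199 0.134     ] [0.5253987  0.31412042 0.108     ]
[ 0.52197439 -0.24695345  0.00960104]
(342, 244) [ 0.40475787 -0.06908172]
(260, 142) [0.68824379 0.16570412]
(391, 256) [ 0.37365234 -0.20496376]
```

Choice: the lid at top (405.7,202.5). It measures 61.5 mm across and sits at (0.522,-0.246); the small one is 41 mm and the large one 84 mm. The mouth is at about (0.5255,0.3135). Now I'll move above the lid.

{"api": "play_rows", "payload": {
  "moves": [
    {"claw": 1,"linear": [52,-19,0],"turn": [0,0,-0.157]},
    {"claw": 1,"linear": [105,-39,0],"turn": [0,0,-0.315]},
    {"claw": 1,"linear": [158,-58,0],"turn": [0,0,-0.472]},
    {"claw": 1,"linear": [210,-78,0],"turn": [0,0,-0.63]},
    {"claw": 1,"linear": [263,-97,0],"turn": [0,0,-0.787]},
    {"claw": 1,"linear": [316,-116,0],"turn": [0,0,-0.944]},
    {"claw": 1,"linear": [368,-136,0],"turn": [0,0,-1.1]},
    {"claw": 1,"linear": [421,-155,0],"turn": [0,0,-1.259]}
  ],
  "force": 40
}}

```text
time_s: 1.1
ee_pos: [0.523, -0.2452, 0.2049]
eef_rot: [-3.141, -0.001, 1.576]
force: [0.1, -1.1, 0.4]
grip_width: 0.0943
```

{"api": "play_rows", "payload": {
  "moves": [
    {"claw": 1,"linear": [0,0,0],"turn": [0,0,0]}
  ]
}}

```text
time_s: 1.23
ee_pos: [0.5248, -0.2427, 0.2042]
eef_rot: [-3.14, -0.002, 1.582]
force: [-0.5, -0.3, -0.3]
grip_width: 0.0936
```

{"api": "play_rows", "payload": {
  "moves": [
    {"claw": 1,"linear": [-2,-1.5,45],"turn": [0,0,0.01]},
    {"claw": 1,"linear": [-4,-3,90],"turn": [0,0,0.01]},
    {"claw": 1,"linear": [-4,-3,130],"turn": [0,0,0.01]},
    {"claw": 1,"linear": [-4,-3,150],"turn": [0,0,0.01]},
    {"claw": 1,"linear": [-4,-3,150],"turn": [0,0,0.01]}
  ]
}}

```text
time_s: 1.85
ee_pos: [0.5203, -0.2466, 0.0528]
eef_rot: [-3.137, -0.003, 1.57]
force: [-0.5, 0.3, 0.2]
grip_width: 0.0938
```

```bash
python3 - <<'E'
from h import *
t=vision.camera("top");s=vision.camera("side")
a=cv2.resize(t[160:250,350:470],None,fx=5,fy=5,interpolation=2);b=cv2.resize(s[220:330,270:410],None,fx=5,fy=5,interpolation=2)
cv2.imwrite("pics/e1.png",a);cv2.imwrite("pics/e2.png",b);print(get_obs()["ee_pos"],get_obs()["eef_rot"])
E
```

```text
[ 0.52160878 -0.24703103  0.05498213] [-3.14078328e+00 -1.47765587e-03  1.57082644e+00]
```

View pics/e2.png

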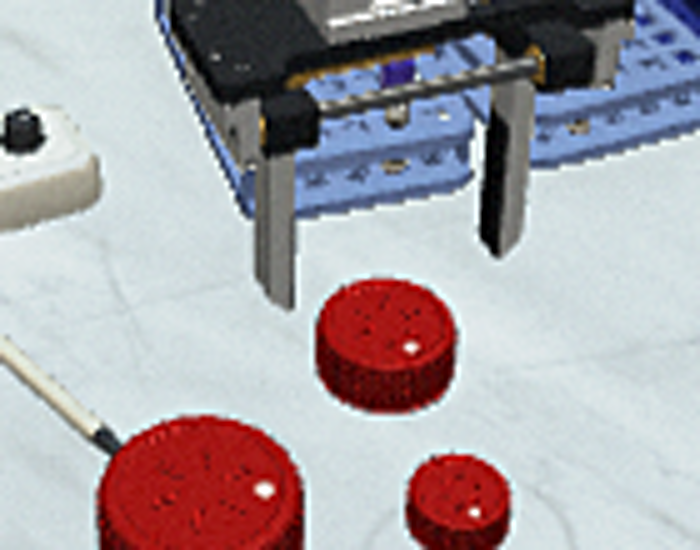

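View pics/e1.png

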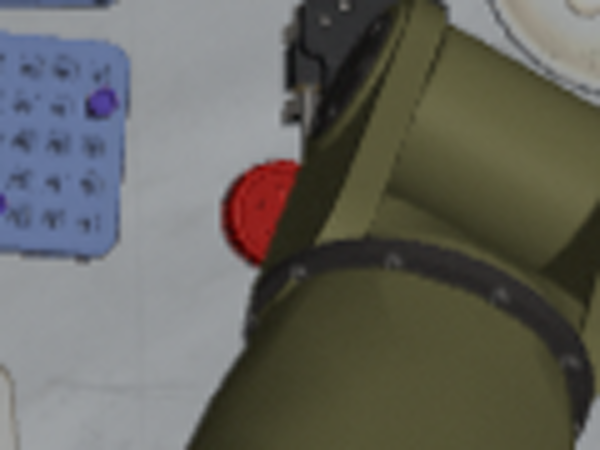

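The side view shows the fingers on both sides of the lid along x. The arm partly hides the lid in the top view. Descending and closing.

{"api": "play_rows", "payload": {
  "moves": [
    {"claw": 1,"linear": [0,0,25],"turn": [0,0,0]},
    {"claw": 1,"linear": [0,0,45],"turn": [0,0,0]},
    {"claw": 1,"linear": [0,0,51],"turn": [0,0,0]},
    {"claw": 1,"linear": [0,0,51],"turn": [0,0,0]},
    {"claw": 0.6,"linear": [0,0,51],"turn": [0,0,0]},
    {"claw": 0.4,"linear": [0,0,51],"turn": [0,0,0]},
    {"claw": 0.4,"linear": [0,0,51],"turn": [0,0,0]},
    {"claw": 0.4,"linear": [0,0,51],"turn": [0,0,0]}
  ],
  "force": 40
}}

```text
time_s: 2.95
ee_pos: [0.5217, -0.247, 0.0042]
eef_rot: [-3.141, -0.001, 1.571]
force: [0.0, 0.3, 1.0]
grip_width: 0.0616
```

{"api": "play_rows", "payload": {
  "moves": [
    {"claw": 0.4,"linear": [0,0,-40],"turn": [0,0,0]},
    {"claw": 0.4,"linear": [0,0,-90],"turn": [0,0,0]},
    {"claw": 0.4,"linear": [0,0,-140],"turn": [0,0,0]},
    {"claw": 0.4,"linear": [0,0,-190],"turn": [0,0,0]},
    {"claw": 0.4,"linear": [30,1,-196],"turn": [0,0,0]},
    {"claw": 0.4,"linear": [80,2,-196],"turn": [0,0,0]},
    {"claw": 0.4,"linear": [130,2,-196],"turn": [0,0,0]},
    {"claw": 0.4,"linear": [180,3,-196],"turn": [0,0,0]}
  ]
}}

```text
time_s: 3.95
ee_pos: [0.5245, -0.0657, 0.2004]
eef_rot: [-3.141, -0.001, 1.571]
force: [0.1, 0.1, -0.2]
grip_width: 0.0613
```

{"api": "play_rows", "payload": {
  "moves": [
    {"claw": 0.4,"linear": [50,0,0],"turn": [0,0,0]},
    {"claw": 0.4,"linear": [100,0,0],"turn": [0,0,0]},
    {"claw": 0.4,"linear": [150,0,0],"turn": [0,0,0]},
    {"claw": 0.4,"linear": [200,1,0],"turn": [0,0,0]},
    {"claw": 0.4,"linear": [250,1,0],"turn": [0,0,0]},
    {"claw": 0.4,"linear": [300,1,0],"turn": [0,0,0]},
    {"claw": 0.4,"linear": [340,1,0],"turn": [0,0,0]},
    {"claw": 0.4,"linear": [365,1,0],"turn": [0,0,0]}
  ]
}}

```text
time_s: 4.95
ee_pos: [0.525, 0.3011, 0.2006]
eef_rot: [-3.14, -0.001, 1.572]
force: [0.2, -1.2, -0.3]
grip_width: 0.0615
```

{"api": "play_rows", "payload": {
  "moves": [
    {"claw": 0.4,"linear": [0,0,0],"turn": [0,0,0]}
  ]
}}

```text
time_s: 5.08
ee_pos: [0.5246, 0.3022, 0.2001]
eef_rot: [-3.14, -0.001, 1.574]
force: [0.7, -0.4, -1.7]
grip_width: 0.0615
```

```bash
python3 - <<'E'
from h import *
t=vision.camera("top");s=vision.camera("side");cv2.imwrite("pics/t1.png",t);cv2.imwrite("pics/s1.png",s)
a=cv2.resize(t[150:250,140:260],None,fx=5,fy=5,interpolation=2);b=cv2.resize(s[90:210,230:330],None,fx=5,fy=5,interpolation=2)
cv2.imwrite("pics/f1.png",a);cv2.imwrite("pics/f2.png",b);o=get_obs();print(o["ee_pos"],o["eef_rot"],o["qpos"],o["grip_width"])
E
```

```text
[0.52488337 0.30067774 0.20028696] [-3.13988780e+00 -7.84917936e-04  1.57219589e+00] [0.45901894 0.42755818 1.36024857 0.001492   1.35496878 0.45729833] 0.061815483527720816
```

View pics/f1.png

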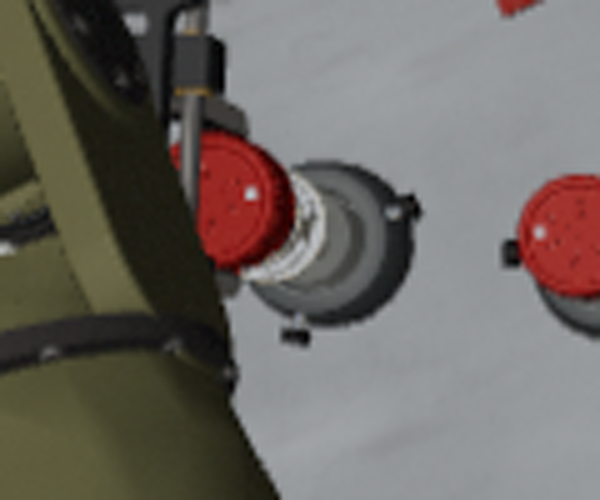

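View pics/f2.png

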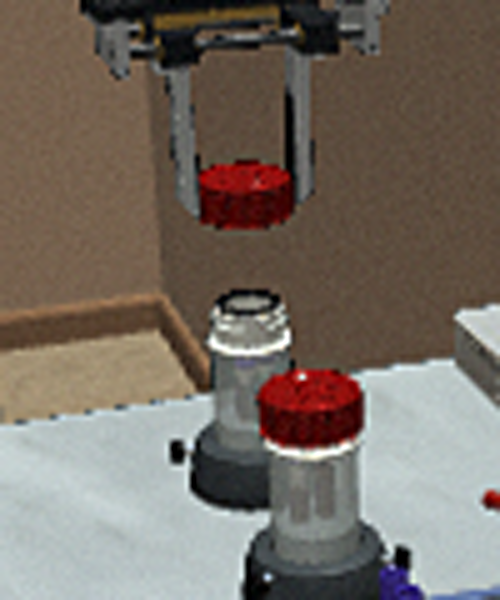

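```bash
cat >> h.py <<'E'
def redext(n,im,box):
    im=im.astype(float); x0,y0,x1,y1=box
    r=(im[...,2]-im[...,1])[y0:y1,x0:x1]; r=cv2.resize(r,None,fx=8,fy=8,interpolation=cv2.INTER_CUBIC)
    m=(r>35).astype(np.uint8); c=max(cv2.findContours(m,0,1)[0],key=cv2.contourArea)[:,0]
    c=(c+.5)/8-.5+np.array([x0,y0]); return c.min(0),c.max(0)
def cyl(n,x,y,zb,r=.031,h=.026):
    th=np.linspace(0,2*np.pi,120); q=np.array([proj(n,(x+r*np.cos(a),y+r*np.sin(a),z)) for a in th for z in(zb,zb+h)]); return q.min(0),q.max(0)
E
python3 - <<'E'
from h import *
t=cv2.imread("pics/t1.png");s=cv2.imread("pics/s1.png")
print("side obs",redext("side",s,(262,115,298,142))); print("side pred",cyl("side",.5249,.3007,.196))
print("top obs",redext("top",t,(165,168,205,210)));print("top pred",cyl("top",.5249,.3007,.196))
# closed lid, from first pics: top 138
t0=cv2.imread("pics/top0.png");s0=cv2.imread("pics/side0.png")
print("closed top",redext("top",t0,(235,178,280,215)),"side",redext("side",s0,(275,158,308,184)))
print("mouth pred side",cyl("side",.5255,.3135,.134,.0209,0),"top",cyl("top",.5255,.3135,.134,.0209,0), "collar", cyl("side",.5255,.3135,.108,.029,0),cyl("top",.5255,.3135,.108,.029,0))
E
```

```text
side obs (array([269.0625, 121.5625]), array([288.0625, 135.6875]))
side pred (array([268.70805843, 121.12155609]), array([288.75551455, 135.27777728]))
top obs (array([178.6875, 175.5625]), array([198.5625, 204.4375]))
top pred (array([168.26638261, 175.66189879]), array([200.2069629 , 204.50482081]))
closed top (array([242.6875, 184.3125]), array([268.9375, 209.1875])) side (array([280.5625, 162.9375]), array([302.0625, 179.4375]))
mouth pred side (array([272.78403218, 146.58178181]), array([285.50077469, 151.24171109])) top (array([181.36849447, 185.05905848]), array([198.59268777, 202.05904187])) collar (array([270.80607571, 152.92491343]), array([288.27168457, 159.62683108])) (array([181.83013125, 183.23278137]), array([205.05492293, 206.16695499]))
```

```bash
python3 - <<'E'
from h import *
def dot(im,box):
    x0,y0,x1,y1=box; g=im[y0:y1,x0:x1].min(2).astype(float); w=np.clip(g-np.median(g)-15,0,None); ys,xs=np.mgrid[y0:y1,x0:x1]
    return (xs*w).sum()/w.sum(),(ys*w).sum()/w.sum()
for f,n,box,z,tcp in(("top0","top",(410,197,417,205),.026,(.5217,-.247)),("t1","top",(186,184,194,192),.222,(.5249,.3007)),("side0","side",(348,283,356,292),.026,(.5217,-.247)),("s1","side",(278,122,285,129),.222,(.5249,.3007))):
    d=dot(cv2.imread(f"pics/{f}.png"),box); P=ray(n,d,z)[:2]; print(f,np.round(d,2),P.round(4),"rel TCP mm",((P-tcp)*1000).round(1))
E
```

```text
top0 [414.   200.29] [ 0.5278 -0.2662] rel TCP mm [  6.1 -19.2]
t1 [189.76 188.23] [0.5281 0.2848] rel TCP mm [  3.2 -15.9]
side0 [351.73 288.98] [ 0.523  -0.2673] rel TCP mm [  1.3 -20.3]
s1 [281.99 123.88] [0.5355 0.2989] rel TCP mm [10.6 -1.8]
```

{"api": "play_rows", "payload": {
  "moves": [
    {"claw": 0.4,"linear": [10,0.5,10],"turn": [0,0,0]},
    {"claw": 0.4,"linear": [10,0.5,30],"turn": [0,0,0]},
    {"claw": 0.4,"linear": [10,0.5,45],"turn": [0,0,0]},
    {"claw": 0.4,"linear": [10,0.5,50],"turn": [0,0,0]},
    {"claw": 0.4,"linear": [10,0.5,50],"turn": [0,0,0]}
  ],
  "force": 50
}}

```text
time_s: 5.8
ee_pos: [0.5254, 0.3106, 0.1503]
eef_rot: [-3.14, -0.001, 1.572]
force: [0.3, -0.5, -1.1]
grip_width: 0.0611
```

```bash
python3 - <<'E'
from h import *
t=vision.camera("top");s=vision.camera("side");cv2.imwrite("pics/t2.png",t);cv2.imwrite("pics/s2.png",s)
a=cv2.resize(t[170:220,165:235],None,fx=8,fy=8,interpolation=2);b=cv2.resize(s[120:180,245:315],None,fx=8,fy=8,interpolation=2)
cv2.imwrite("pics/g1.png",a);cv2.imwrite("pics/g2.png",b);o=get_obs();print(o["ee_pos"],o["eef_rot"],o["force"],o["moment"])
print("side obs",redext("side",s,(262,135,298,162)));p=o["ee_pos"];print("side pred",cyl("side",p[0],p[1],p[2]-.0042))
print("top obs",redext("top",t,(165,168,215,215)));print("top pred",cyl("top",p[0],p[1],p[2]-.0042))
E
```

```text
[0.52561069 0.31077552 0.1509877 ] [-3.14087219e+00 -1.22514495e-03  1.57205326e+00] [-0.43657016 -0.23676383 -1.000253  ] [-0.02768973 -0.07846326  0.0123048 ]
side obs (array([269.8125, 135.3125]), array([288.4375, 149.4375]))
side pred (array([269.16886877, 134.72425197]), array([288.67832189, 148.97205866]))
top obs (array([183.4375, 178.4375]), array([201.5625, 204.9375]))
top pred (array([172.23927315, 178.58717815]), array([202.29363589, 205.76516199]))
```

View pics/g1.png

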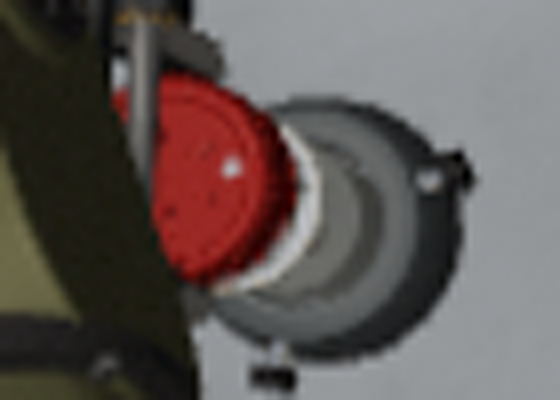

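View pics/g2.png

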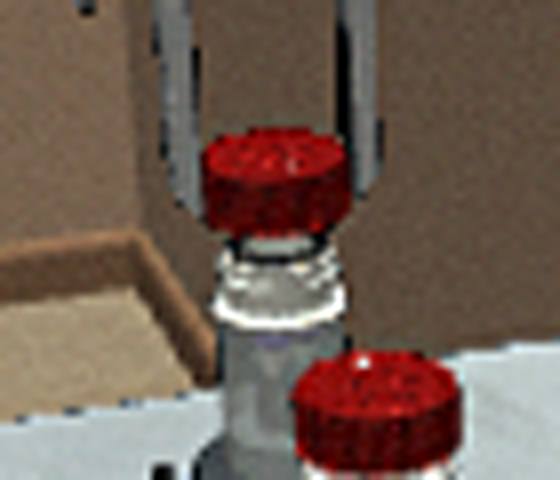

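The lid hovers just above the mouth and lines up with it in both views. I'll descend slowly and watch force and height.

{"api": "play_rows", "payload": {
  "moves": [
    {"claw": 0.4,"linear": [0,0,5],"turn": [0,0,0]},
    {"claw": 0.4,"linear": [0,0,10],"turn": [0,0,0]},
    {"claw": 0.4,"linear": [0,0,12],"turn": [0,0,0]},
    {"claw": 0.4,"linear": [0,0,14],"turn": [0,0,0]}
  ]
}}

```text
time_s: 6.4
ee_pos: [0.5256, 0.3108, 0.1368]
eef_rot: [-3.141, -0.001, 1.572]
force: [1.4, 0.0, -1.9]
grip_width: 0.0615
```

{"api": "play_rows", "payload": {
  "moves": [
    {"claw": 0.4,"linear": [0,0,1],"turn": [0,0,0]},
    {"claw": 0.4,"linear": [0,0,2],"turn": [0,0,0]}
  ]
}}

```text
time_s: 6.65
ee_pos: [0.5256, 0.3108, 0.1348]
eef_rot: [-3.141, -0.001, 1.572]
force: [-0.5, 0.0, -0.6]
grip_width: 0.0617
```

{"api": "play_rows", "payload": {
  "moves": [
    {"claw": 0.4,"linear": [0,0,1],"turn": [0,0,0]},
    {"claw": 0.4,"linear": [0,0,2],"turn": [0,0,0]},
    {"claw": 0.4,"linear": [0,0,3],"turn": [0,0,0]}
  ]
}}

```text
time_s: 7.02
ee_pos: [0.5256, 0.3108, 0.1318]
eef_rot: [-3.141, -0.001, 1.572]
force: [-0.3, -0.3, -1.3]
grip_width: 0.0615
```

{"api": "play_rows", "payload": {
  "moves": [
    {"claw": 0.4,"linear": [0,0,1],"turn": [0,0,0]},
    {"claw": 0.4,"linear": [0,0,2],"turn": [0,0,0]},
    {"claw": 0.4,"linear": [0,0,3],"turn": [0,0,0]}
  ]
}}

```text
time_s: 7.4
ee_pos: [0.5257, 0.311, 0.1289]
eef_rot: [-3.141, -0.002, 1.572]
force: [0.7, 1.6, 0.2]
grip_width: 0.0614
```

{"api": "play_rows", "payload": {
  "moves": [
    {"claw": 0.4,"linear": [0,0,1],"turn": [0,0,0]},
    {"claw": 0.4,"linear": [0,0,2],"turn": [0,0,0]}
  ]
}}

```text
time_s: 7.65
ee_pos: [0.5257, 0.3111, 0.1268]
eef_rot: [-3.141, -0.002, 1.572]
force: [-0.2, 2.4, 1.1]
grip_width: 0.0616
```

{"api": "play_rows", "payload": {
  "moves": [
    {"claw": 0.4,"linear": [0,0,1],"turn": [0,0,0]},
    {"claw": 0.4,"linear": [0,0,1.5],"turn": [0,0,0]}
  ]
}}

```text
time_s: 7.9
ee_pos: [0.5257, 0.3111, 0.1257]
eef_rot: [-3.141, -0.002, 1.572]
force: [-0.9, -0.4, 5.6]
grip_width: 0.0616
```

Contact at TCP z 0.1257 with 5.6 N up, which is the height expected with the lugs on the ridges. Now I'll turn backward (negative about tool z) with a light press.

{"api": "play_rows", "payload": {
  "moves": [
    {"claw": 0.4,"linear": [0,0,0.6],"turn": [0,0,-0.05]},
    {"claw": 0.4,"linear": [0,0,0.8],"turn": [0,0,-0.1]},
    {"claw": 0.4,"linear": [0,0,0.8],"turn": [0,0,-0.15]}
  ]
}}

```text
time_s: 8.28
ee_pos: [0.5261, 0.3113, 0.1257]
eef_rot: [3.14, -0.002, 1.724]
force: [0.6, 0.4, 5.8]
grip_width: 0.0615
```

{"api": "play_rows", "payload": {
  "moves": [
    {"claw": 0.4,"linear": [0,0,0.6],"turn": [0,0,-0.05]},
    {"claw": 0.4,"linear": [0,0,0.8],"turn": [0,0,-0.1]},
    {"claw": 0.4,"linear": [0,0,0.8],"turn": [0,0,-0.15]}
  ]
}}

```text
time_s: 8.65
ee_pos: [0.5265, 0.3115, 0.1256]
eef_rot: [3.138, -0.002, 1.875]
force: [-0.6, 2.2, 6.1]
grip_width: 0.0613
```

{"api": "play_rows", "payload": {
  "moves": [
    {"claw": 0.4,"linear": [0,0,0.6],"turn": [0,0,-0.05]},
    {"claw": 0.4,"linear": [0,0,0.8],"turn": [0,0,-0.1]},
    {"claw": 0.4,"linear": [0,0,0.8],"turn": [0,0,-0.15]}
  ]
}}

```text
time_s: 9.02
ee_pos: [0.5268, 0.3118, 0.1256]
eef_rot: [3.136, -0.002, 2.027]
force: [-0.3, 1.5, 5.5]
grip_width: 0.061
```

{"api": "play_rows", "payload": {
  "moves": [
    {"claw": 0.4,"linear": [0,0,0.6],"turn": [0,0,-0.05]},
    {"claw": 0.4,"linear": [0,0,0.8],"turn": [0,0,-0.1]},
    {"claw": 0.4,"linear": [0,0,0.8],"turn": [0,0,-0.15]}
  ]
}}

```text
time_s: 9.4
ee_pos: [0.527, 0.3119, 0.1251]
eef_rot: [3.135, -0.001, 2.178]
force: [-0.4, 0.6, 1.5]
grip_width: 0.0616
```

{"api": "play_rows", "payload": {
  "moves": [
    {"claw": 0.4,"linear": [0,0,0.7],"turn": [0,0,0]},
    {"claw": 0.4,"linear": [0,0,1.4],"turn": [0,0,0]}
  ]
}}

```text
time_s: 9.65
ee_pos: [0.5268, 0.3119, 0.1236]
eef_rot: [3.136, -0.002, 2.177]
force: [-2.0, 1.0, 0.1]
grip_width: 0.0613
```

Force fell to zero and the lid is sinking, so it is in the gap. Continuing down.

{"api": "play_rows", "payload": {
  "moves": [
    {"claw": 0.4,"linear": [0,0,1],"turn": [0,0,0]},
    {"claw": 0.4,"linear": [0,0,2],"turn": [0,0,0]},
    {"claw": 0.4,"linear": [0,0,3],"turn": [0,0,0]}
  ]
}}

```text
time_s: 10.02
ee_pos: [0.5267, 0.3119, 0.1204]
eef_rot: [3.136, -0.001, 2.177]
force: [-3.1, 1.3, -0.4]
grip_width: 0.0617
```

{"api": "play_rows", "payload": {
  "moves": [
    {"claw": 0.4,"linear": [0,0,1],"turn": [0,0,0]},
    {"claw": 0.4,"linear": [0,0,2],"turn": [0,0,0]}
  ]
}}

```text
time_s: 10.28
ee_pos: [0.5269, 0.3118, 0.1182]
eef_rot: [3.136, -0.001, 2.177]
force: [-0.4, -0.2, 1.2]
grip_width: 0.0617
```

{"api": "play_rows", "payload": {
  "moves": [
    {"claw": 0.4,"linear": [0,0,0.3],"turn": [0,0,0.08]},
    {"claw": 0.4,"linear": [0,0,0.6],"turn": [0,0,0.16]},
    {"claw": 0.4,"linear": [0,0,0.8],"turn": [0,0,0.24]},
    {"claw": 0.4,"linear": [0,0,1.0],"turn": [0,0,0.32]}
  ]
}}

```text
time_s: 10.78
ee_pos: [0.5267, 0.3116, 0.1174]
eef_rot: [3.137, -0.003, 1.854]
force: [-3.7, -0.1, 2.9]
grip_width: 0.0614
```

```bash
python3 -c "
from h import *
o=get_obs();print({k:o[k].round(3) for k in('force','moment','qpos','ee_pos')})"
```

```text
{'force': array([-3.738, -0.122,  2.869]), 'moment': array([-0.246,  0.704,  0.046]), 'qpos': array([0.474, 0.514, 1.434, 0.002, 1.189, 0.189]), 'ee_pos': array([0.527, 0.312, 0.117])}
```

{"api": "play_rows", "payload": {
  "moves": [
    {"claw": 0.4,"linear": [0,0,0.3],"turn": [0,0,0.08]},
    {"claw": 0.4,"linear": [0,0,0.6],"turn": [0,0,0.16]},
    {"claw": 0.4,"linear": [0,0,0.8],"turn": [0,0,0.24]},
    {"claw": 0.4,"linear": [0,0,1.0],"turn": [0,0,0.32]}
  ],
  "force": 60
}}

```text
time_s: 11.28
ee_pos: [0.5266, 0.3118, 0.1169]
eef_rot: [3.138, -0.004, 1.532]
force: [-2.7, -0.0, 4.3]
grip_width: 0.0612
```

```bash
python3 -c "
from h import *
o=get_obs();print({k:o[k].round(3) for k in('force','moment','qpos','ee_pos')})"
```

```text
{'force': array([-2.676e+00, -1.000e-03,  4.273e+00]), 'moment': array([-0.014,  0.673,  0.046]), 'qpos': array([0.474, 0.514, 1.434, 0.002, 1.188, 0.512]), 'ee_pos': array([0.527, 0.312, 0.117])}
```

{"api": "play_rows", "payload": {
  "moves": [
    {"claw": 0.4,"linear": [0,0,0.3],"turn": [0,0,0.08]},
    {"claw": 0.4,"linear": [0,0,0.5],"turn": [0,0,0.16]},
    {"claw": 0.4,"linear": [0,0,0.7],"turn": [0,0,0.24]},
    {"claw": 0.4,"linear": [0,0,0.8],"turn": [0,0,0.32]}
  ]
}}

```text
time_s: 11.78
ee_pos: [0.5265, 0.3119, 0.1163]
eef_rot: [3.14, -0.005, 1.209]
force: [-1.7, 2.1, 1.5]
grip_width: 0.0613
```

```bash
python3 -c "
from h import *
o=get_obs();print({k:o[k].round(3) for k in('force','moment','qpos','ee_pos')})"
```

```text
{'force': array([-1.673,  2.106,  1.456]), 'moment': array([0.244, 0.477, 0.215]), 'qpos': array([0.474, 0.515, 1.435, 0.003, 1.187, 0.834]), 'ee_pos': array([0.527, 0.312, 0.116])}
```

{"api": "play_rows", "payload": {
  "moves": [
    {"claw": 0.4,"linear": [0,0,0.2],"turn": [0,0,0.06]},
    {"claw": 0.4,"linear": [0,0,0.4],"turn": [0,0,0.12]},
    {"claw": 0.4,"linear": [0,0,0.4],"turn": [0,0,0.18]}
  ]
}}

```text
time_s: 12.15
ee_pos: [0.525, 0.311, 0.1161]
eef_rot: [-3.141, -0.001, 1.031]
force: [-17.4, -13.3, 13.2]
grip_width: 0.0613
```

```bash
python3 -c "
from h import *
o=get_obs();print({k:o[k].round(3) for k in('force','moment','qpos','ee_pos')})"
```

```text
{'force': array([-17.368, -13.266,  13.219]), 'moment': array([-2.679,  3.438,  2.621]), 'qpos': array([4.740e-01, 5.140e-01, 1.436e+00, 1.000e-03, 1.191e+00, 1.014e+00]), 'ee_pos': array([0.525, 0.311, 0.116])}
```

The lid hit the stop: 2.6 N m at 66° forward, with TCP z matching −9 mm. I'll relax and look before releasing.

{"api": "play_rows", "payload": {
  "moves": [
    {"claw": 0.4,"linear": [0,0,0],"turn": [0,0,0]}
  ]
}}

```text
time_s: 12.28
ee_pos: [0.5248, 0.3106, 0.1162]
eef_rot: [3.141, 0.001, 1.033]
force: [2.8, -0.1, -2.1]
grip_width: 0.0615
```

```bash
python3 -c "
from h import *
o=get_obs();print({k:o[k].round(3) for k in('force','moment','eef_rot','ee_pos')})
t=vision.camera('top');s=vision.camera('side')
b=np.hstack([cv2.resize(t[165:225,165:225],None,fx=6,fy=6,interpolation=2),cv2.resize(s[120:180,250:310],None,fx=6,fy=6,interpolation=2)]);cv2.imwrite('pics/k.png',b)"
```

```text
{'force': array([ 2.821, -0.121, -2.06 ]), 'moment': array([ 0.01 , -0.496,  1.78 ]), 'eef_rot': array([3.141e+00, 1.000e-03, 1.033e+00]), 'ee_pos': array([0.525, 0.311, 0.116])}
```

View pics/k.png

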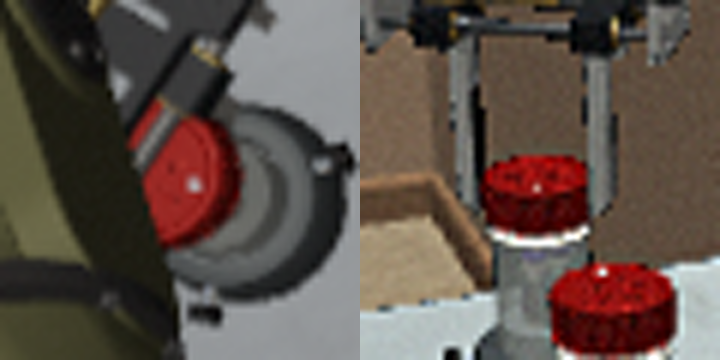

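The lid sits right above the white collar, as it does on the closed canister. Releasing and lifting.

{"api": "play_rows", "payload": {
  "moves": [
    {"claw": 0.8,"linear": [0,0,0],"turn": [0,0,0]},
    {"claw": 0.9,"linear": [0,0,0],"turn": [0,0,0]},
    {"claw": 0.9,"linear": [0,0,0],"turn": [0,0,0]},
    {"claw": 0.9,"linear": [0,0,0],"turn": [0,0,0]},
    {"claw": 0.9,"linear": [0,0,-15],"turn": [0,0,0]},
    {"claw": 0.9,"linear": [0,0,-45],"turn": [0,0,0]},
    {"claw": 0.9,"linear": [0,0,-85],"turn": [0,0,0]},
    {"claw": 0.9,"linear": [0,0,-120],"turn": [0,0,0]}
  ]
}}

```text
time_s: 13.38
ee_pos: [0.5249, 0.3108, 0.2389]
eef_rot: [3.141, -0.001, 1.033]
force: [0.1, 0.4, 0.4]
grip_width: 0.0848
```

{"api": "play_rows", "payload": {
  "moves": [
    {"claw": 0.9,"linear": [-40,0,-10],"turn": [0,0,0]},
    {"claw": 0.9,"linear": [-90,0,-10],"turn": [0,0,0]},
    {"claw": 0.9,"linear": [-140,0,-10],"turn": [0,0,0]},
    {"claw": 0.9,"linear": [-180,0,-10],"turn": [0,0,0]},
    {"claw": 0.9,"linear": [-180,0,-10],"turn": [0,0,0]}
  ]
}}

```text
time_s: 14.0
ee_pos: [0.4322, 0.1548, 0.2504]
eef_rot: [3.139, -0.003, 1.031]
force: [-0.1, -0.1, 0.4]
grip_width: 0.0844
```

```bash
python3 -c "
from h import *
o=get_obs();print({k:o[k].round(3) for k in('force','moment','eef_rot','ee_pos')})
t=vision.camera('top');s=vision.camera('side');cv2.imwrite('pics/t9.png',t);cv2.imwrite('pics/s9.png',s)
print('open side',redext('side',s,(262,135,290,165)));print('pred home',cyl('side',.5258,.3112,.112),'pred gap',cyl('side',.5258,.3112,.114))
print('open top',redext('top',t,(175,175,215,215)),cyl('top',.5258,.3112,.112))
b=np.hstack([cv2.resize(t[165:225,165:285],None,fx=3,fy=6,interpolation=2),cv2.resize(s[120:180,250:310],None,fx=6,fy=6,interpolation=2)]);cv2.imwrite('pics/l.png',b)"
```

```text
{'force': array([-0.063, -0.072,  0.414]), 'moment': array([-0.031, -0.037,  0.029]), 'eef_rot': array([ 3.139e+00, -3.000e-03,  1.031e+00]), 'ee_pos': array([0.432, 0.155, 0.25 ])}
open side (array([269.9375, 145.0625]), array([288.6875, 159.0625]))
pred home (array([269.88109193, 144.59199955]), array([289.10825777, 158.97669043])) pred gap (array([269.84212315, 144.02924464]), array([289.08491298, 158.40605126]))
open top (array([177.1875, 180.5625]), array([204.4375, 205.9375])) (array([177.55147664, 180.63483402]), array([206.31640284, 206.74103464]))
```

View pics/l.png

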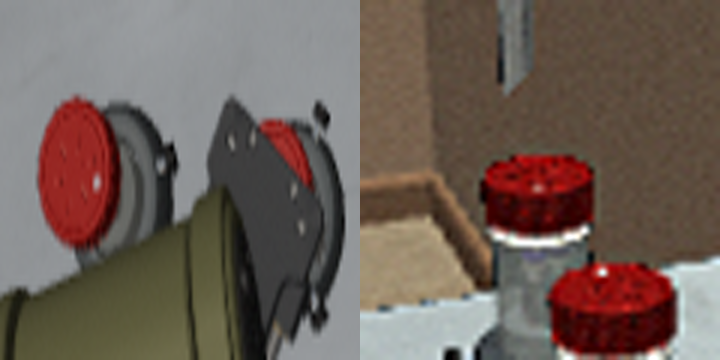

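View pics/t9.png

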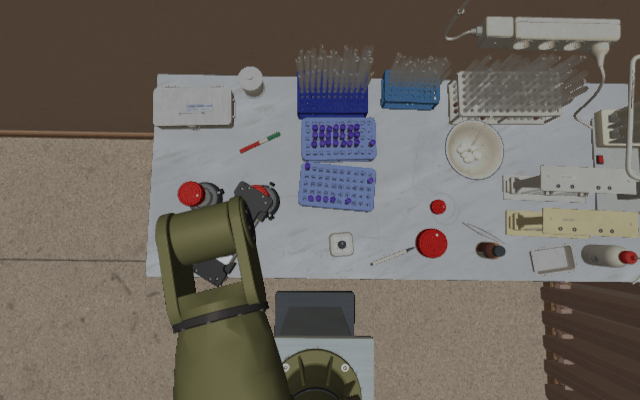

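```bash
python3 -c "
from station import hand_in
print(hand_in())"
```

```text
the job is handed in; nothing more can be done
None
```

I screwed the middle-sized red lid onto the open canister, released it and handed the job in after about 14 s of the 48 s allowed.

- **Grasp and fit:** The lid measured 61.5 mm across. With it in the gripper I lowered it onto the neck until it met the ridges at 5.6 N, at the expected height.
- **Thread:** After about 35° of backward turn the lid dropped into the gaps, to about −7 mm. I then turned it forward about 66° until it hit the stop at −8.9 mm by the gripper height. The torque briefly reached 2.6 N m at the stop, more than the 1 N m called plenty.
- **Last checks:**
  - The side view fits the lid fully home to within about 0.5 mm. With that tolerance it cannot by itself confirm the 8 mm limit.
  - The white dot shows the lid turned with the gripper, without slipping.
  - The timer, marker and pen look unmoved, and the arm is clear with no contact force.
- **Disagreements:** The two cameras differed by several millimetres on the mouth's position along y, a direction the side view shows poorly. The top camera also read about 2–3 mm high there when I compared it with the held lid. I aimed 2.5 mm off the raw top reading, and the lid went on without catching.

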